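# Feel which tab tin is nearly empty and tip its last tabs into the soak basin

## Robot

A 6-joint arm with a two-finger parallel gripper is mounted at the origin on the work surface. World frame = base frame: x ahead of the robot, y to its left, z up, the work surface at z = 0. Lengths are in mm, angles in rad, forces in N, time in s.
With the tool pointing down it reaches from about 400 to 825 mm from the base axis. Payload 7 kg.
Tool frame: the origin (TCP) lies at the very end of the fingers, on their centre line; the grasp point (between the pads) lies 19 mm behind it; z points along the fingers, y is the line along which they close (so a half turn about z gives the same grasp; the last joint's range is limited). The gripper opens to 88 mm and grips with 3 to 60 N. Pads are 19 mm wide; open, the fingers measure 130 mm over their backs; the gripper's body (78 mm by 193 mm) begins 47 mm behind the grasp point.
Start: joints at [1.395, 0.359, 0.012, 0, -1.224, -0.288], TCP at [301.966, 603.665, 226.561] pointing down, gripper open.
Joint ranges: [-3.07, 3.07], [-1.43, 2.12], [-1.02, 1.25], [-3.03, 1.67], [-3.05, -0], [-3.03, 3.03]. Speed limits (rad/s): [2.39, 2.39, 3.01, 3.14, 3.14, 3.14].

## Interface

Orientations are given as a unit quaternion [x, y, z, w].
In Python, from plant import bot gives the robot as it stands. Calls block until the motion is done:
- bot.move_ptp(position, orientation): joint-space move of the TCP to a pose.
- bot.line_to(position, velocity=150, ori=None): straight line of the TCP; ori=None keeps the orientation; velocity is the mean speed in mm/s.
- bot.move_joints(angles): joint-space move.
- bot.move_gripper(opening, force=None): finger opening in mm; force is the grip in N (None keeps the last); returns when the fingers have stopped.
- bot.pause(seconds).
- bot.solve_ik(position, orientation): joint angles nearest the present ones, or None.
- bot.read_state(): the state.
- bot.camera(name): name is "side" or "top" or "wrist"; returns the picture (480x640x3 uint8, red, green, blue); there is no depth.
- bot.get_calibration(name): a dict with "fx", "fy", "cx", "cy" (pixels), "view" (4x4, takes a point from world to camera coordinates); the wrist camera has in their place "T_tool_cam" (4x4, takes a point from camera to tool coordinates, whose origin is the TCP and whose axes are the flange's). Camera axes: x right, y up, looking along -z (the intrinsics and any distortion apply to the point x, -y, -z); pixel columns grow to the right and rows downward; lengths in mm; the calibration is good to about 2 mm. A picture is of the moment at which its call begins: read the wrist's pose just before it. get_calibration takes no time and is no camera call.
A pose or a line that the arm cannot do raises bot.Unreachable and nothing moves.
- bot.close_job(): hands the job in; it is judged then, once.
The state is a dict: "t": time; "joint_pos": joint angles; "qvel": joint speeds; "tau": joint torques, N m; "tcp_pos": TCP position; "eef_rot": TCP orientation; "contact_force": force on the tool from outside, world axes, zero at the start; "moment": the same for the moment, N m; "width": finger opening in mm; "finger_force": force on a finger pad.
Only numpy, scipy, OpenCV 4.12 (cv2) and the standard library are available. Lean on these libraries where they do the work, as an engineer would, in place of code of your own. Each camera call takes 0.05 s, during which the arm holds its last target. There are 200 camera calls.

## Task

Two identical closed tins of detergent tabs stand on the black rubber mat: one is almost full, the other is down to its last three tabs. Pick up and slowly tilt a tin to feel by its weight how much is in it, then tip all the tabs of the low one into the grey soak basin without spilling. Both tins must finish upright on the mat, the fuller one with all its tabs inside; do not bang the tins down and leave the mug and the bowl where they are.

Things in the scene. Friction and masses are not known exactly. Their poses are not given: they have to be found in the camera images.
- tin_a_mid (a point): Centre (half-way up, 56 mm above its underside) of an opaque rectangular tin, blue with a white band, 66 mm wide (its x), 84 mm deep (its y), 112 mm high, 3 mm walls, with a flat, 60 mm wide lid (117 mm to the top of the lid). z points up. Its front, over which it is poured, is its +y side. At the start the front points to the robot's left, within about 0.4 rad. Best gripped across its 66 mm width.
- tin_b_mid (a point): The same point of the other, identical tin, with the same axes.
- tin_a: The whole of that first tin, origin at the centre of its underside, same axes. A tin with its lid weighs 230 g empty and each tab 30 g; 3 tabs lie in one tin and 7 in the other (320 g against 440 g). Either of the two may be the low one.
- tin_b: The whole of the second tin, origin at the centre of its underside. The tabs in both tins are smooth blocks of 36 x 28 x 18 mm that start to slide on the metal at about 12 degrees, so a tin empties over its front edge when tipped forward to about 110 to 125 degrees.
- tin_a_lid (a joint): The first tin's lid: hinged along the top edge of the tin's back (-y) side, with a white 9 mm thumb tab in front. 0 = shut, growing as it opens, 1.2 rad at most. It weighs 30 g, lies shut by its own weight and swings open freely, by itself, once the tin is tipped forward past 90 degrees; it falls shut again when the tin is set upright.
- tin_b_lid (a joint): The second tin's lid, the same. To let the tabs out a lid must be free to swing open by about 30 degrees: a hand close over it or pinching its edges holds it shut.
- basin: Round grey plastic soak basin, 250 mm across the rim, 200 mm across the foot, 85 mm high, 4 mm wall, a few spoons lie in it. Fixed to the drainboard. Origin at the centre of its underside.
- drip_mat: Black rubber drip mat under the tins, fixed, 340 mm (x) by 280 mm (y), 5 mm thick, so the tins stand 5 mm above the drainboard. Origin at the centre of its underside.
- mug_mid (a point): White mug, 80 mm across, 92 mm high, bystander; the point is half-way up.
- bowl_mid (a point): White cereal bowl, 140 mm across the rim, 60 mm high, bystander; the point is half-way up.
- cutlery_cylinder: Grey cutlery cylinder full of clean spoons, 100 mm across, about 170 mm high, fixed, bystander. Origin at the centre of its underside.
Mind the look-alikes: they are no part of the job. Leave any orange or purple look-alike of the tin_b alone. What is shaped like the tin_a but orange is not meant.

How it is judged:
By the outcome, as a careful person would: the job done as asked, in the order asked, and still so for the second after the job is handed in, with the robot touching nothing.
It also fails if it takes over 67 s, if anything falls off the work surface, if the arm or the gripper's body presses on something with over 40 N, if the wrist force passes 120 N, or if a joint passes its speed limit or range.

## Working session

There is one attempt and no reset: what is moved stays moved. The work goes in short steps, each a Python script; the robot and the scene stay as the last script left them, time stands still between calls to the robot, and variables do not carry over. Pictures are saved under pics/ and viewed, at most 10 in all, crops included, and the job is handed in when it is done.

```bash
ls; mkdir -p pics; python3 - <<'E'
from plant import bot
import cv2,numpy as np
for n in ("top","side"):
    im=bot.camera(n); cv2.imwrite(f"pics/{n}0.png",im[:,:,::-1])
    c=bot.get_calibration(n); print(n,{k:np.round(v,3).tolist() if not isinstance(v,str) else v for k,v in c.items()})
print({k:np.round(v,3).tolist() for k,v in bot.read_state().items()})
print(np.round(bot.get_calibration("wrist")["T_tool_cam"],3).tolist())
E
```

```text
pics
top {'fx': 570.629, 'fy': 570.629, 'cx': 312.568, 'cy': 246.737, 'view': [[0.01, -1.0, -0.011, 80.031], [0.982, 0.008, 0.191, -552.695], [-0.191, -0.013, 0.982, -1204.724], [0.0, 0.0, 0.0, 1.0]]}
side {'fx': 505.758, 'fy': 505.758, 'cx': 312.65, 'cy': 243.396, 'view': [[0.968, -0.252, -0.02, -483.795], [0.165, 0.574, 0.802, -230.998], [-0.191, -0.779, 0.597, -900.211], [0.0, 0.0, 0.0, 1.0]]}
{'t': 0.1, 'joint_pos': [1.395, 0.359, 0.011, -0.0, -1.224, -0.288], 'qvel': [0.002, -0.001, 0.003, 0.003, -0.002, 0.0], 'tau': [-0.001, -58.416, 29.375, 7.016, 0.01, -0.0], 'tcp_pos': [301.807, 603.295, 225.741], 'eef_rot': [0.973, -0.23, -0.0, 0.001], 'contact_force': [0.292, 0.106, 0.051], 'moment': [-0.04, 0.026, 0.021], 'finger_force': 0.0, 'width': 87.392}
[[0.0, 0.953, 0.304, 82.331], [1.0, 0.0, -0.001, -0.306], [-0.001, 0.304, -0.953, -158.727], [0.0, 0.0, 0.0, 1.0]]
```

View pics/top0.png

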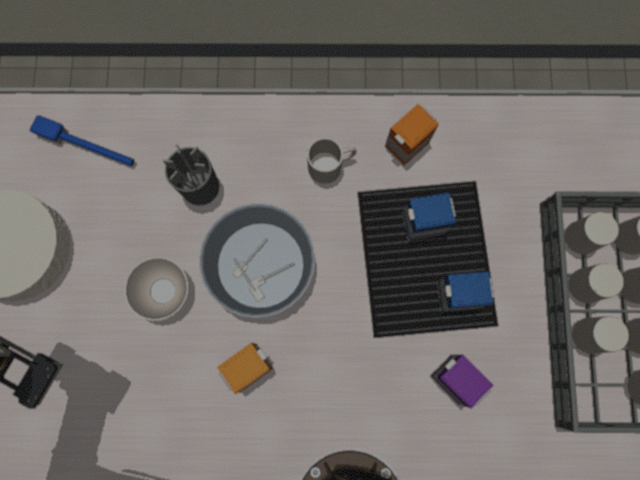

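View pics/side0.png

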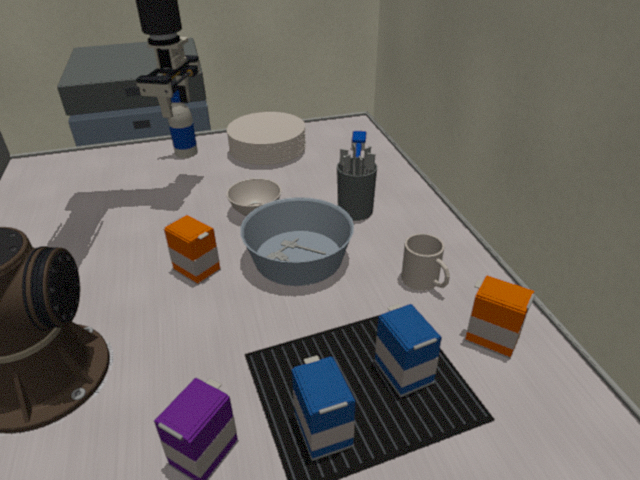

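The top view shows two blue tins on the mat, at about (432,212) and (470,290), with thumb tabs to the left. The basin is at (257,260), the bowl at (158,290), the mug at (325,160) and the cutlery at (192,175). The side view agrees: both tins stand upright, and the orange and purple ones are decoys.

```bash
cat > h.py <<'E'
from plant import bot
import cv2,numpy as np
from scipy.spatial.transform import Rotation as R
def ray(n,uv,z):
    c=bot.get_calibration(n); V=np.array(c["view"]); Rm=V[:3,:3]; o=-Rm.T@V[:3,3]
    uv=np.atleast_2d(uv).astype(float)
    d=np.c_[(uv[:,0]-c["cx"])/c["fx"],-(uv[:,1]-c["cy"])/c["fy"],-np.ones(len(uv))]@Rm
    return o+d*((z-o[2])/d[:,2])[:,None]
def tool_R(yaw,alpha):
    # tin yaw; tool z in tin frame =(0,cos a,-sin a) rotated; tool y = tin x (or -x)
    zt=np.array([0,np.cos(alpha),-np.sin(alpha)]); yt=np.array([1.,0,0])
    M=np.c_[np.cross(yt,zt),yt,zt]; return R.from_euler('z',yaw)*R.from_matrix(M)
E
python3 - <<'E'
from h import *
im=cv2.imread("pics/top0.png"); hsv=cv2.cvtColor(im,cv2.COLOR_BGR2HSV)
m=cv2.inRange(hsv,(100,120,90),(125,255,255))
for c in cv2.findContours(m,0,2)[0]:
    if cv2.contourArea(c)<300: continue
    w=ray("top",c[:,0],122); r=cv2.minAreaRect(w[:,:2].astype(np.float32)); print("lid",r, cv2.boundingRect(c))
    x,y,ww,hh=cv2.boundingRect(c)
m=cv2.inRange(hsv,(90,25,60),(115,140,200))
cs=sorted(cv2.findContours(m,0,2)[0],key=cv2.contourArea)[-1]
w=ray("top",cs[:,0],85); print("basin",cv2.fitEllipse(w[:,:2].astype(np.float32)),cv2.boundingRect(cs))
for nm,uv,z in(("bowl",(158,290),55),("mug",(325,158),88),("cut",(185,170),165),("purple",(466,380),117),("orange1",(413,128),117),("orange2",(244,367),117),("matc",[(359,192),(475,183),(496,327),(374,335)],5)):
    print(nm,ray("top",uv,z).round(0)[:,:2].tolist())
crop=cv2.resize(im[170:340,350:510],None,fx=3.5,fy=3.5,interpolation=2); 
s=cv2.imread("pics/side0.png")[290:480,240:460]; s=cv2.resize(s,None,fx=1,fy=1); cv2.imwrite("pics/crop.png",crop)
# IK probe
q0=bot.read_state()["joint_pos"]
for a in (0,.3,.5,.8,1.2):
  for p in((600,-125,80),(470,-190,80)):
    for fl in(0,np.pi):
      Q=tool_R(0,a)*R.from_euler('z',fl); q=bot.solve_ik(list(p),Q.as_quat().tolist()); print(a,p,round(fl),None if q is None else np.round(q,2))
E
```

```text
lid ((453.3753967285156, -239.78880310058594), (64.87921905517578, 82.63111877441406), 4.920562267303467) (449, 272, 44, 34)
lid ((619.0780029296875, -167.22105407714844), (63.96434020996094, 82.6667709350586), 9.778129577636719) (411, 193, 44, 35)
lid ((753.1603393554688, 556.2841186523438), (168.71463012695312, 13.066459655761719), 68.23115539550781) (61, 132, 71, 32)
lid ((799.9517211914062, 670.4757690429688), (59.64754104614258, 37.10282516479492), 69.34803009033203) (31, 116, 31, 23)
basin ((574.60205078125, 295.98516845703125), (18.44611358642578, 43.19508361816406), 60.57274627685547) (208, 224, 15, 20)
bowl [[453.0, 421.0]]
mug [[745.0, 59.0]]
cut [[690.0, 349.0]]
purple [[271.0, -225.0]]
orange1 [[805.0, -132.0]]
orange2 [[292.0, 220.0]]
matc [[692.0, -21.0], [716.0, -292.0], [383.0, -324.0], [363.0, -53.0]]
0 (600, -125, 80) 0 [-0.6   1.04  0.39 -1.17 -2.04 -2.39]
0 (600, -125, 80) 3 [-0.6   1.04  0.39 -1.17 -2.04  0.75]
0 (470, -190, 80) 0 [-0.74  1.01  0.24 -1.01 -2.08 -2.22]
0 (470, -190, 80) 3 [-0.74  1.01  0.24 -1.01 -2.08  0.92]
0.3 (600, -125, 80) 0 [-0.55  0.88  0.
[... 221 characters left out ...]
 0 [-0.49  0.78  0.24 -0.89 -1.68 -2.44]
0.5 (600, -125, 80) 3 [-0.49  0.78  0.24 -0.89 -1.68  0.7 ]
0.5 (470, -190, 80) 0 [-0.64  0.73  0.08 -0.79 -1.7  -2.27]
0.5 (470, -190, 80) 3 [-0.64  0.73  0.08 -0.79 -1.7   0.87]
0.8 (600, -125, 80) 0 [-0.37  0.63  0.13 -0.71 -1.45 -2.54]
0.8 (600, -125, 80) 3 [-0.37  0.63  0.13 -0.71 -1.45  0.6 ]
0.8 (470, -190, 80) 0 [-0.53  0.56 -0.04 -0.65 -1.46 -2.37]
0.8 (470, -190, 80) 3 [-0.53  0.56 -0.04 -0.65 -1.46  0.77]
1.2 (600, -125, 80) 0 [-0.14  0.47 -0.07 -0.41 -1.12 -2.81]
1.2 (600, -125, 80) 3 [-0.14  0.47 -0.07 -0.41 -1.12  0.34]
1.2 (470, -190, 80) 0 [-0.29  0.36 -0.26 -0.4  -1.1  -2.64]
1.2 (470, -190, 80) 3 [-0.29  0.36 -0.26 -0.4  -1.1   0.5 ]
```

View pics/crop.png

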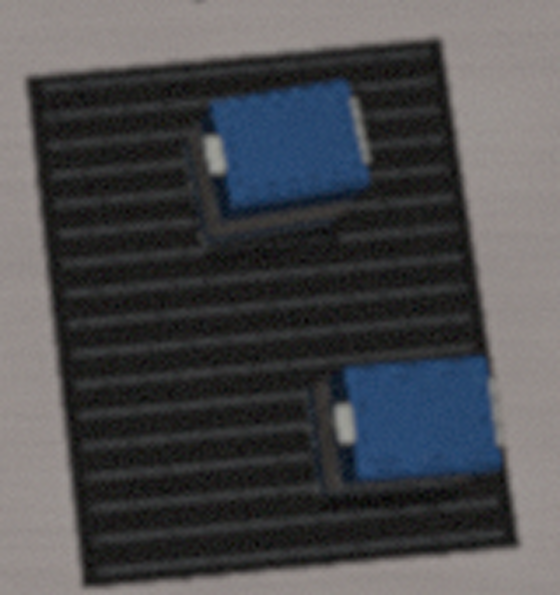

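The crop shows both lids clearly: thumb tabs on the left, hinge strips on the right, and yaws of about 5° and 10°. Next I check that the pouring poses are reachable.

```bash
cat >> h.py <<'E'
AL=0.5; G=np.array([0,-24,12.])
FL=np.pi
def pose(mid,yaw,theta,back=0):
    T=R.from_euler('z',yaw)*R.from_euler('x',-theta)
    zt=np.array([0,np.cos(AL),-np.sin(AL)])
    p=np.array(mid)+T.apply(G+(19-back)*zt)
    Q=T*tool_R(0,AL)*R.from_euler('z',FL)
    return p.tolist(),Q.as_quat().tolist()
def q_ik(*a,**k): return bot.solve_ik(*pose(*a,**k))
B=ray("top",[(200.5,261),(314.5,261),(257,205),(257,318)],85)
E
python3 - <<'E'
import h; from h import *
print(B.round(0)[:,:2].tolist())
bc=np.array([B[2:,0].mean(),B[:2,1].mean()]); print(bc)
for nm,m,y in(("far",(619,-167,61),.171),("near",(453,-240,61),.086)):
  for h.FL in (0,np.pi):
    for k in (0,130):
      q=q_ik(m,y,0,back=k); print(nm,k,h.FL,None if q is None else np.round(q,2))
for h.FL in (0,np.pi):
 for yaw in(-.8,-.4,0,.4,.8):
  f=np.array([-np.sin(yaw),np.cos(yaw)])
  for th,z,off in((0,240,-100),(.8,240,-100),(1.6,200,-60),(2.0,155,-50),(2.2,155,-50),(2.4,155,-50)):
    q=q_ik((*(bc+f*off),z),yaw,th); print(round(h.FL),yaw,th,None if q is None else np.round(q,2))
E
```

```text
[[513.0, 325.0], [515.0, 80.0], [638.0, 207.0], [392.0, 200.0]]
[515.08302016 202.34901303]
far 0 0 [-0.48  0.91  0.46 -0.81 -1.85 -2.41]
far 130 0 [-0.58  0.96  0.76 -0.82 -2.08 -2.53]
far 0 3.141592653589793 [-0.48  0.91  0.46 -0.81 -1.85  0.73]
far 130 3.141592653589793 [-0.58  0.96  0.76 -0.82 -2.08  0.61]
near 0 0 [-0.68  0.8   0.18 -0.7  -1.79 -2.21]
near 130 0 [-0.78  0.85  0.46 -0.69 -2.02 -2.3 ]
near 0 3.141592653589793 [-0.68  0.8   0.18 -0.7  -1.79  0.93]
near 130 3.141592653589793 [-0.78  0.85  0.46 -0.69 -2.02  0.84]
0 -0.8 0 [-0.22 -0.21 -0.65 -1.27 -0.88 -2.96]
0 -0.8 0.8 [ 0.7  -0.18 -0.57 -0.02 -0.91  1.65]
0 -0.8 1.6 [ 0.74  0.41 -0.08  0.02 -1.61  1.6 ]
0 -0.8 2.0 [ 0.74  0.72  0.1   0.02 -1.88  1.6 ]
0 -0.8 2.2 [ 0.74  0.84  0.17  0.03 -2.04  1.59]
0 -0.8 2.4 [ 0.74  0.95  0.23  0.03 -2.18  1.59]
0 -0.4 0 [-0.33  0.11 -0.38 -1.15 -1.29 -2.73]
0 -0.4 0.8 [ 0.48 -0.05 -0.39 -0.2  -1.03  2.35]
0 -0.4 1.6 [ 0.81  0.37 -0.21  0.18 -1.49  1.87]
0 -0.4 2.0 [ 0.87  0.66 -0.11  0.24 -1.71  1.79]
0 -0.4 2.2 [ 0.88  0.77 -0.06  0.27 -1.84  1.77]
0 -0.4 2.4 [ 0.89  0.88 -0.03
[... 1595 characters left out ...]
 0.98  0.57 -0.36  0.46 -1.49 -1.23]
3 0 2.2 [ 1.01  0.68 -0.34  0.5  -1.61 -1.29]
3 0 2.4 [ 1.02  0.79 -0.33  0.54 -1.72 -1.34]
3 0.4 0 [-0.12  0.55  0.23 -0.91 -1.84  0.55]
3 0.4 0.8 [ 0.34  0.22 -0.05 -0.28 -1.33  0.13]
3 0.4 1.6 [ 0.91  0.23 -0.52  0.5  -1.15 -0.8 ]
3 0.4 2.0 [ 1.05  0.45 -0.65  0.73 -1.26 -1.18]
3 0.4 2.2 [ 1.09  0.56 -0.66  0.79 -1.37 -1.3 ]
3 0.4 2.4 [ 1.12  0.68 -0.66  0.82 -1.48 -1.4 ]
3 0.8 0 [ 0.03  0.72  0.53 -0.82 -2.1   0.61]
3 0.8 0.8 [ 0.37  0.34  0.1  -0.25 -1.45  0.47]
3 0.8 1.6 [ 0.91  0.15 -0.68  0.68 -0.93 -0.58]
3 0.8 2.0 [ 1.02  0.31 -0.93  1.15 -1.03 -1.2 ]
3 0.8 2.2 [ 1.06  0.42 -0.98  1.24 -1.18 -1.39]
3 0.8 2.4 [ 1.1   0.56 -0.99  1.27 -1.33 -1.55]
```

```bash
cat >> h.py <<'E'
TINS={"far":((619,-167,61),.171),"near":((453,-240,61),.086)}
def avg(n=10):
    F=[];M=[]
    for _ in range(n):
        s=bot.read_state();F.append(s["contact_force"]);M.append(s["moment"]);bot.pause(.03)
    return np.mean(F,0).round(2),np.mean(M,0).round(3)
def ln(mid,yaw,th,v=150,back=0):
    p,o=pose(mid,yaw,th,back); bot.line_to(p,v,o)
def st(tag):
    s=bot.read_state();print(tag,"t",round(s["t"],1),np.round(s["tcp_pos"]),"w",round(s["width"],1),"ff",round(s["finger_force"],1),"F",np.round(s["contact_force"],1))
def up(m,dz): return (m[0],m[1],m[2]+dz)
E
python3 - <<'E'
from h import *
m,y=TINS["far"]
p,o=pose(m,y,0,130)
s=bot.read_state(); bot.line_to([s["tcp_pos"][0],s["tcp_pos"][1],360],300)
bot.move_ptp([p[0],p[1],330],o); st("above")
bot.line_to(p,200); st("pre")
ln(m,y,0,80,60); im=bot.camera("side"); cv2.imwrite("pics/s1.png",im[:,:,::-1])
ln(m,y,0,80,0); st("at"); print(avg(5))
E
```

```text
above t 4.1 [ 640. -285.  330.] w 87.7 ff 0.0 F [ 0.3  0.6 -1. ]
pre t 5.2 [ 640. -287.  128.] w 88.1 ff 0.0 F [ 0.3 -0.5  0.3]
at t 7.2 [ 620. -175.   64.] w 87.5 ff 0.0 F [ 0.4 -0.3 -0.7]
(array([-0.05, -0.28,  0.09]), array([-2.858, -0.521,  0.013]))
```

View pics/s1.png

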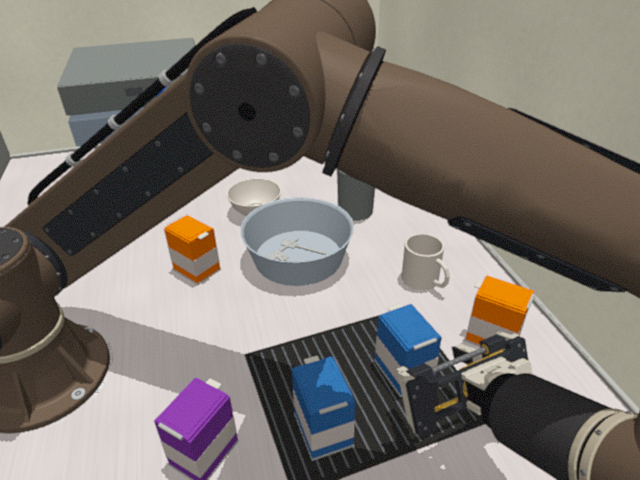

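The gripper is aligned behind the far tin (about (405,350)), the near tin and decoys are clear, and nothing touched on the way in. Next: grip, lift and tilt slowly.

```bash
python3 - <<'E'
from h import *
m,y=TINS["far"]
f0,_=avg(10)
bot.move_gripper(55,35); st("grip")
ln(up(m,15),y,0,30); ln(up(m,70),y,0,80); bot.pause(.3); st("up"); f1,m1=avg(15); print(f0,f1,m1,f1-f0)
ln(up(m,70),y,.25,20); bot.pause(.2); f2,m2=avg(15); print(f2,m2); st("tilt")
ln(up(m,70),y,0,20); st("")
im=bot.camera("side"); cv2.imwrite("pics/s2.png",im[:,:,::-1])
E
```

```text
grip t 8.2 [ 620. -174.   64.] w 65.7 ff 35.0 F [-0.5 -0.4  1.2]
up t 10.0 [ 620. -174.  133.] w 66.0 ff 35.0 F [-0.5  1.  -4.5]
[ 0.08 -0.07  0.02] [-0.27 -0.06 -4.26] [-4.29  -0.786 -0.012] [-0.35  0.01 -4.28]
[ 0.15 -0.15 -4.38] [-3.582e+00 -6.760e-01  3.000e-03]
tilt t 11.6 [ 620. -173.  136.] w 65.8 ff 35.0 F [-0.2 -0.2 -4.4]
 t 12.0 [ 620. -175.  132.] w 65.9 ff 35.0 F [ 0.3  0.1 -4.5]
```

View pics/s2.png

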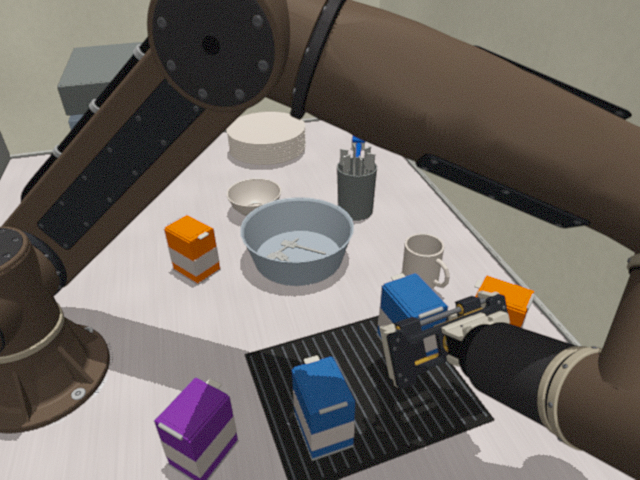

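It weighs about 4.3 N (≈440 g) and hangs straight in the gripper, so the far tin is the full one. I'll set it back softly and weigh the near one.

```bash
python3 - <<'E'
from h import *
m,y=TINS["far"]
ln(up(m,8),y,0,60)
z=8
while z>-3:
    z-=1; ln(up(m,z),y,0,15)
    f=np.mean([bot.read_state()["contact_force"][2] for _ in range(5)])
    if f>-2.5: break
print("set",z,f)
bot.move_gripper(88); st("rel")
ln(m,y,0,80,60); ln(m,y,0,150,130)
p,o=pose(m,y,0,130); bot.line_to([p[0],p[1],300],250)
m,y=TINS["near"]; p,o=pose(m,y,0,130)
bot.move_ptp([p[0],p[1],300],o); bot.line_to(p,200)
ln(m,y,0,100,0); st("at"); f0,_=avg(8)
bot.move_gripper(55,35); st("grip")
ln(up(m,15),y,0,30); ln(up(m,70),y,0,80); bot.pause(.3); st("up"); f1,m1=avg(12); print(f0,f1,m1,f1-f0)
ln(up(m,70),y,.25,20); bot.pause(.2); f2,m2=avg(12); print(f2,m2); st("tilt")
ln(up(m,70),y,0,20)
im=bot.camera("side"); cv2.imwrite("pics/s3.png",im[:,:,::-1])
E
```

```text
set -1 3.7772917550195224
rel t 16.1 [ 620. -174.   63.] w 87.3 ff 0.0 F [ 0.1 -0.6  0.4]
at t 21.7 [ 454. -248.   64.] w 87.7 ff 0.0 F [-0.8  0.9  0.1]
grip t 22.5 [ 454. -247.   64.] w 65.8 ff 35.0 F [-0.5  0.4  0.6]
up t 24.3 [ 454. -247.  133.] w 65.8 ff 35.0 F [-0.3  0.2 -2.6]
[ 0.07 -0.08  0.3 ] [ 0.23 -0.27 -3.12] [-3.934 -0.377  0.02 ] [ 0.16 -0.19 -3.42]
[ 0.02 -0.05 -3.24] [-3.278 -0.335  0.007]
tilt t 25.7 [ 454. -246.  135.] w 65.6 ff 35.0 F [ 1.4 -0.2 -3.3]
```

View pics/s3.png

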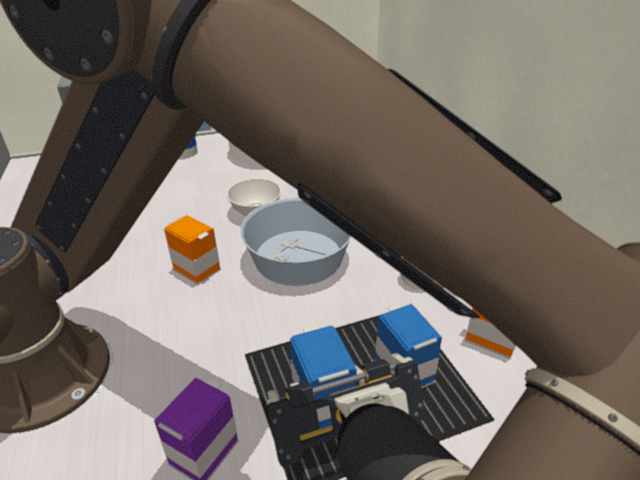

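About 3.2 N (≈320 g), so the near tin is the low one and is held well. Next I pour it into the basin.

```bash
cat >> h.py <<'E'
BC=np.array([515.,202.])
def seg(a,b,T,n):
    """a,b=(off,z,theta) at the basin, yaw 0; T seconds, n steps"""
    a=np.array(a,float);b=np.array(b,float);pp=np.array(pose((BC[0],BC[1]+a[0],a[1]),0,a[2])[0])
    for i in range(1,n+1):
        c=a+(b-a)*i/n; p,o=pose((BC[0],BC[1]+c[0],c[1]),0,c[2])
        v=max(np.linalg.norm(np.array(p)-pp)/(T/n),5); bot.line_to(p,v,o); pp=np.array(p)
E
python3 - <<'E'
from h import *
m,y=TINS["near"]
ln(up(m,180),y,0,150); st("up")
bot.move_ptp(*pose((BC[0],BC[1]-70,240),0,0.1)); st("basin")
seg((-70,240,.1),(-55,210,1.45),2.2,3); st("1.45")
seg((-55,210,1.45),(-45,152,1.7),.9,2); st("1.7")
seg((-45,152,1.7),(-45,152,2.15),1.5,3); st("2.15")
bot.pause(.6); f,_=avg(8); print(f)
im=bot.camera("top"); cv2.imwrite("pics/t4.png",im[:,:,::-1]); s=bot.camera("side")
cv2.imwrite("pics/t4.png",np.hstack([cv2.resize(im[120:400,100:380],(400,400)),cv2.resize(s[100:320,160:380],(400,400))])[:,:,::-1])
E
```

```text
up t 27.0 [ 453. -247.  243.] w 66.0 ff 35.0 F [-0.8  0.2 -3.7]
basin t 28.4 [515. 124. 243.] w 65.8 ff 35.0 F [ 0.  -0.7 -3. ]
1.45 t 31.1 [515. 149. 218.] w 65.8 ff 35.0 F [ 0.3  0.  -2.6]
1.7 t 32.3 [515. 161. 159.] w 66.0 ff 35.0 F [ 0.3  0.  -2.4]
2.15 t 33.4 [515. 163. 156.] w 65.7 ff 35.0 F [-0.5 -0.1 -1.7]
[ 0.08  0.15 -2.27]
```

View pics/t4.png

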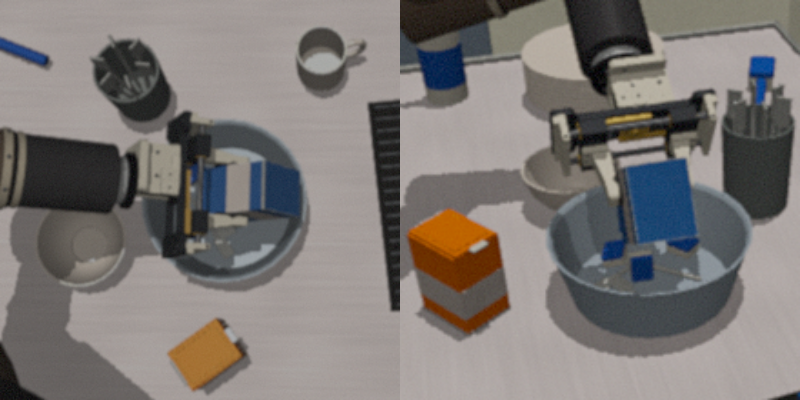

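The weight is down to 2.27 N, i.e. empty, and three tabs lie in the basin (≈(610,250), (640,268), (685,243) in the composite). Now I put the tin back.

```bash
python3 - <<'E'
from h import *
seg((-45,152,2.15),(-45,250,2.0),.9,1)
seg((-45,250,2.0),(-70,250,.1),2.4,4); st("back")
m,y=TINS["near"]
bot.move_ptp(*pose(up(m,180),y,0)); print(avg(5)[0])
ln(up(m,8),y,0,120); bot.pause(.2)
z=8
while z>-3:
    z-=1; ln(up(m,z),y,0,15)
    f=np.mean([bot.read_state()["contact_force"][2] for _ in range(5)])
    if f>-.8: break
print("set",z,f)
bot.move_gripper(88); st("rel")
ln(m,y,0,80,60); ln(m,y,0,150,130)
p,o=pose(m,y,0,130); bot.line_to([p[0],p[1],330],250)
bot.move_ptp([302,603,360],[0.973,-0.23,0,0.001]); st("away")
im=bot.camera("top"); s=bot.camera("side")
cv2.imwrite("pics/f.png",np.hstack([cv2.resize(im[100:420,190:510],(400,400)),cv2.resize(s[180:480,220:520],(400,400))])[:,:,::-1])
E
```

```text
back t 38.4 [515. 125. 254.] w 65.7 ff 35.0 F [ 0.   1.5 -1.5]
[-0.01  0.38 -1.87]
set -1 5.4250308337105215
rel t 44.7 [ 454. -247.   63.] w 87.7 ff 0.0 F [0.2 0.1 0.2]
away t 50.6 [303. 603. 360.] w 87.4 ff 0.0 F [ 0.6 -0.6 -0.9]
```

View pics/f.png

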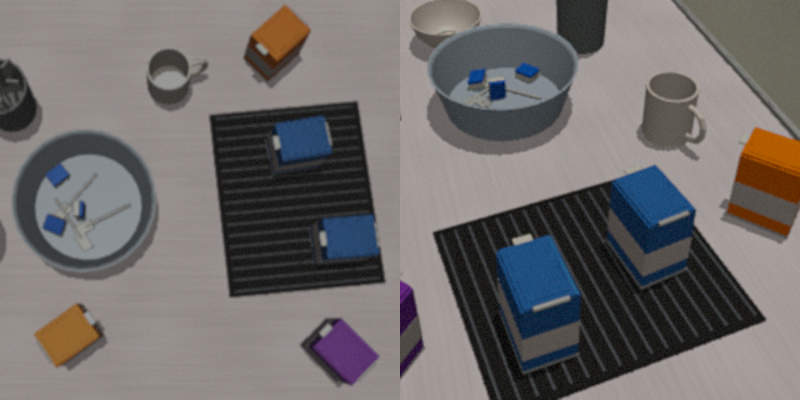

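Three tabs are in the basin, both tins are upright and shut on the mat, and the bystanders have not moved.

```bash
python3 -c "
from plant import bot
print(bot.close_job())"
```

```text
the job is handed in; nothing more can be done
None
```

Job handed in at about 51 s: the near tin was the low one (about 320 g), its three tabs are in the basin, and both tins stand upright and shut on the mat, the fuller (about 440 g) only weighed and gently tilted.

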